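# Unfold the crank and clamp the tube carrier

### The job

Clamp the tube carrier that stands in the bench clamp: first swing the folded crank handle fully up, and only then wind the crank clockwise (seen from above) until the sprung jaw holds the carrier firmly against the back stop. Feel for the rise in resistance and stop there - firm, but not wound so far that the carrier is crushed. Leave the handle standing up, do not touch the carrier itself and leave everything else where it is.

Things in the scene. Friction and masses are not known exactly. Their poses are not given: they have to be found in the camera images.
- crank_center (a point): the crank's vertical axis, at the height of the folded handle's axis (117 mm above the bench). The crank sits on a grey 70 x 78 x 50 mm gear housing on the clamp's aluminium base plate; housing and boss end 72 mm above the bench. The clamp is fixed to the bench. Site axes = clamp axes: +y runs from the crank toward the jaw, the carrier and the back stop; z up. There is nothing but the crank within reach of the fingers above 95 mm height round it
- handle_pivot (a point): the horizontal pivot of the folding handle, at the outer end of the crank arm, 50 mm from the crank axis and 117 mm above the bench. Site +x points radially outward along the arm, y is the pivot axis, z up. The arm below is a slim 10 mm wide steel bar (top 105 mm above the bench, fork at the pivot 21 mm wide, from 94 to 121 mm high)
- handle_end (a point): a point on the axis of the handle's black revolving grip, 63 mm from the pivot and 12 mm from the grip's free end. The grip is 18 mm thick and reaches from 17 to 75 mm from the pivot; it spins freely about its own axis, so it can be held tight while it is carried round the crank circle. Folded, it lies flat, pointing from the pivot inward over the crank axis; the parts below it are narrower than it is, so it can be pinched across its thickness from above
- handle (a joint): fold angle of the handle, rad: 0 = lying flat over the arm, 1.57 = upright, end stop at 1.6. Its hinge is a little stiff (0.08 N m) and it stays where it is put; forces directed inward can fold it again
- clamp: the whole clamp, 110 x 250 mm aluminium base plate, fixed to the bench; origin on the crank axis at bench level, +y toward jaw, carrier and back stop. The stop, a dark 90 mm wide plate beyond the carrier, is screwed to a different place each time (within 12 mm) and is not measured
- crank: the crank; origin on its axis at bench level, +x along the arm to the handle pivot. Turns stiffly all the way (0.45 N m, about 9 N along the circle at the handle) and does not run back when let go. It must go round clockwise by 1.2 to 5 rad; the first 1.0 rad is always free. Each 10 N of clamping adds 1.5 to 2 N at the handle
- pad: 86 x 46 mm rubber pad in front of the aluminium jaw; origin at the centre of its face. Jaw and pad go to the clamp's +y, 10 mm per rad of crank. The pad is sprung: 10 N per mm, so clamping grows 10 N per 0.1 rad. Firm is over 10 N (2 N more at the handle than running free); 3 N more is a good value; wound slowly, above 45 N (7 to 9 N more) the carrier is crushed
- carrier: ivory tube carrier standing in the clamp between jaw and stop, 32 mm thick (its x), 188 mm long, 78 mm high, its underside on the 12 mm base plate; origin at the centre of its underside, long axis y across the jaw travel. It stands loose, with free gaps to jaw and stop
- spare_carrier: a like carrier standing on the bench beyond the clamp; leave alone
- back_carrier_l: a carrier with tubes at the far edge, left; leave alone
- back_carrier_r: a carrier with tubes at the far edge, right; leave alone
- right_carrier: an empty carrier at the right edge; leave alone
- rack: black tube rack at the left edge; leave alone
- tub: clear tub with lid at the near left; leave alone

How it is judged:
By the outcome, as a careful person would: the job done as asked, in the order asked, and still so for the second after the job is handed in, with the robot touching nothing.
It also fails if it takes over 58 s, if anything falls off the work surface, if the arm or the gripper's body presses on something with over 40 N, if the wrist force passes 120 N, or if a joint passes its speed limit or range.

### The arm

A 7-joint arm with a two-finger parallel gripper is mounted at the origin on the work surface; the furniture and walls round the work are solid. World frame = base frame: x ahead of the robot, y to its left, z up, the work surface at z = 0. Lengths are in m, angles in rad, forces in N, time in s.
With the tool pointing down it reaches from about 0.35 to 0.9 m from the base axis. Payload 8.1 kg.
Tool frame: the origin (TCP) lies on the centre line of the jaws, within the pads' length; the fingertips stand 19 mm ahead of it and the grasp point (between the pads) is the TCP; z points along the fingers, y is the direction in which the jaws open and shut (so a half turn about z gives the same grasp; the last joint's range is limited). The gripper opens to 92 mm and grips with 3 to 60 N. Pads are 19 mm wide; open, the fingers measure 130 mm over their backs; the gripper's body (75 mm by 190 mm) begins 47 mm behind the grasp point.
Start: joints at [1.227, 0.434, 0.025, 1.573, -0.012, 1.134, -0.075], TCP at [0.149, -0.607, 0.246] pointing down, gripper open.
Joint ranges: [-2.62, 2.62], [-0.44, 2.09], [-1.27, 1.32], [0.08, 2.57], [-1.32, 4.46], [0.12, 2], [-2.74, 2.74]. Speed limits (rad/s): [2.22, 2.22, 3.01, 3.01, 3.14, 3.14, 3.14].

### API

Orientations are given as a rotation vector (axis times angle).
In Python, from cell import monitor, imaging, workorder, outline_of gives the robot as it stands.
- The arm moves only by the tool move_arm, never from a script. Its argument "series" is a list of rows, each a list of 6 numbers: the shift along the world's x, y, z in cm, then the turn, a rotation vector about the world's x, y, z in degrees. A call has 1 to 8 rows; each row shifts and turns the commanded pose from where the row before left it; what a row does not reach is not made up. A row lasts 1/10 s, in which the tool goes at most 50 mm and 8.59 degrees, less where a joint would pass 70% of its speed; a pose out of reach is approached as far as the arm can. A call with a gripper value outside its range is refused whole. "grip" is the opening, from 0 (shut) to 1 (fully open), set as the call begins (left out, the last holds). The fingers move at their own pace and stop on an object; "force" is the grip in N (left out, the last holds). Time passes only in rows, so rows that do not move let the fingers close. It gives the time, the measured TCP pose, the force and the opening at its end, in the units of the state.
- monitor.observe(): the state, without advancing time (a new reading comes with each control period).
- imaging.get_image(name): name is "scene" or "top" or "wrist"; returns a dict with "color" (400x640x3 uint8, red, green, blue), "fx", "fy", "cx", "cy" (pixels), "rvec" (rotation vector, rad) and "tvec" (3), from world to camera coordinates, as OpenCV has them; the wrist camera has in their place "mount" (4x4, takes a point from camera to tool coordinates, whose origin is the TCP and whose axes are the flange's). Camera axes: x right, y down, z forward; pixel columns grow to the right and rows downward; lengths in m; the calibration is good to about 2 mm. The wrist camera is an equidistant fisheye: a pixel r from the principal point sees the ray r / f radians off the axis. A picture is of the moment at which its call begins: read the wrist's pose just before it. There is no depth.
- workorder.sign_off(): hands the job in, once; it reports no verdict.
Trained networks look in the newest picture that a camera, given by its name, has taken for a name from the list of things; names that differ only in an ending like _2 or _b are one class to them, and where a whole thing is asked for, a point or a joint stands for the part that bears it (a point fixed in the world has none). Each returns a list of dicts, best first, with "p" (0 to 1); they miss things now and then, are a little off and sometimes report something else, mostly with a low value. They report only what shows in the picture. A call takes as long as a camera call.
- outline_of(camera, thing): "mask" (400x640 bool, what is visible of it) and "rect" ([left, top, width, height] in pixels, round what is visible of it).
The state is a dict: "clock": time; "joints": joint angles; "dq": joint speeds; "joint_efforts": joint torques, N m; "position": TCP position; "ee_rot": TCP orientation; "force": force on the tool from outside, world axes, zero at the start; "ft_torque": the same for the moment, N m; "width": opening from 0.0 (shut) to 1.0 (fully open).
Only numpy, scipy, OpenCV 4.12 (cv2) and the standard library are available. Lean on these libraries where they do the work, as an engineer would, in place of code of your own. Each camera call takes 0.05 s, during which the arm holds its last target. There are 200 camera calls.

## Working session

There is one attempt and no reset: what is moved stays moved. The work goes in short steps, Python scripts to look and compute and a tool call to move; the robot and the scene stay as the last step left them, time stands still between calls to the robot, and variables do not carry over. Pictures are saved under pics/ and viewed, about 8 in all and at most 12, crops included, and the job is handed in when it is done.

Besides the shell and the picture viewer there is one more tool, called after "Call:" in YAML: its name, and indented under it one key for each argument. move_arm: Moves the arm, as the interface text tells. Its arguments: {"type":"object","properties":{"series":{"type":"array"},"grip":{"type":"number"},"force":{"type":"number"}},"required":["series"]}

```bash
ls; mkdir -p pics
cat > h.py <<'E'
import numpy as np, cv2
from scipy.spatial.transform import Rotation as R
from cell import monitor, imaging, workorder, outline_of
def ray(im,u,v):
    Rm=R.from_rotvec(np.array(im["rvec"]).ravel()).as_matrix(); t=np.array(im["tvec"]).ravel()
    d=Rm.T@np.array([(u-im["cx"])/im["fx"],(v-im["cy"])/im["fy"],1]); return -Rm.T@t,d
def atz(im,u,v,z):
    o,d=ray(im,u,v); return o+d*(z-o[2])/d[2]
def proj(im,p):
    Rm=R.from_rotvec(np.array(im["rvec"]).ravel()).as_matrix(); q=Rm@np.array(p)+np.array(im["tvec"]).ravel()
    return q[0]/q[2]*im["fx"]+im["cx"],q[1]/q[2]*im["fy"]+im["cy"]
E
python3 - <<'E'
from h import *
s=monitor.observe();print({k:np.round(v,3) for k,v in s.items()})
for c in("top","scene"):
    im=imaging.get_image(c);print(c,im["fx"],im["cx"],im["cy"],ray(im,320,200))
    cv2.imwrite(f"pics/{c}0.png",im["color"][:,:,::-1])
    for n in("handle","handle_end","crank","clamp","carrier","pad"):
        for o in outline_of(c,n)[:2]:
            m=o["mask"];ys,xs=np.nonzero(m);print(n,round(o["p"],2),o["rect"],len(xs),cv2.minAreaRect(np.c_[xs,ys].astype(np.float32)) if len(xs) else 0)
E
```

```text
pics
{'clock': np.float64(0.0), 'joints': array([ 1.227,  0.435,  0.025,  1.574, -0.012,  1.134, -0.075]), 'dq': array([-0.001,  0.001,  0.001, -0.001,  0.   , -0.   ,  0.002]), 'joint_efforts': array([ 1.0000e-03, -6.6785e+01,  9.8500e-01, -3.1446e+01, -6.1000e-02,
        4.3000e-02,  0.0000e+00]), 'position': array([ 0.149, -0.607,  0.245]), 'ee_rot': array([-3.117, -0.377,  0.   ]), 'force': array([-0.263, -0.559, -1.183]), 'ft_torque': array([ 0.009, -0.064,  0.002]), 'width': np.float64(0.998)}
top 385.22770029999117 331.05051669010044 205.4926951923553 (array([0.3691496 , 0.03433504, 0.97319526]), array([ 0.16879532,  0.00917167, -0.98612889]))
handle 0.72 [346.9, 196.0, 15.4, 31.5] 229 ((351.9499816894531, 211.15000915527344), (8.221921920776367, 33.83636474609375), 18.434947967529297)
handle 0.24 [257.9, 123.1, 76.2, 26.3] 1633 ((294.0, 136.5), (23.0, 76.0), 90.0)
handle_end 0.74 [165.6, 248.6, 74.5, 72.1] 2172 ((202.6750946044922, 283.30157470703125), (71.54789733886719, 71.42313385009766), 86.42366790771484)
handle_end 0.5 [344.1, 197.7, 11.2, 31.9] 216 ((351.6605834960937
[... 1153 characters left out ...]
 13.0, 17.1] 100 ((293.8000183105469, 184.90000915527344), (5.81377649307251, 17.8885440826416), 26.56505012512207)
crank 0.78 [284.4, 176.1, 12.6, 27.7] 209 ((292.325927734375, 188.97950744628906), (11.625704765319824, 25.120864868164062), 6.709836483001709)
clamp 0.7 [277.4, 174.3, 86.3, 57.0] 2247 ((320.3658142089844, 203.51544189453125), (84.02230834960938, 52.188106536865234), 1.023030161857605)
carrier 0.94 [326.2, 182.6, 11.9, 54.7] 620 ((330.0, 208.0), (52.0, 12.0), 90.0)
pad 0.53 [315.7, 195.5, 4.2, 24.5] 54 ((318.0, 207.5), (23.0, 2.0), 90.0)
pad 0.45 [309.4, 229.8, 72.9, 32.4] 2138 ((345.8632507324219, 246.47158813476562), (72.07747650146484, 34.6391716003418), 1.4320961236953735)
```

```bash
sleep 0
python3 - <<'E'
from h import *
a=cv2.imread("pics/top0.png");cv2.imwrite("pics/top0c.png",cv2.resize(a[150:290,220:400],None,fx=4.2,fy=4.2,interpolation=cv2.INTER_CUBIC))
a=cv2.imread("pics/scene0.png");cv2.imwrite("pics/scene0c.png",cv2.resize(a[120:280,220:420],None,fx=3.7,fy=3.7,interpolation=cv2.INTER_CUBIC))
E
```

```text
(no output)
```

View pics/top0c.png

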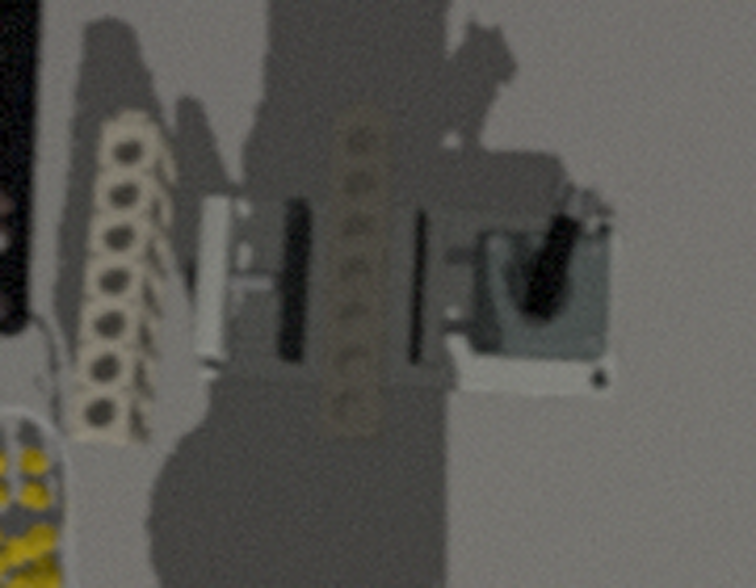

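View pics/scene0c.png

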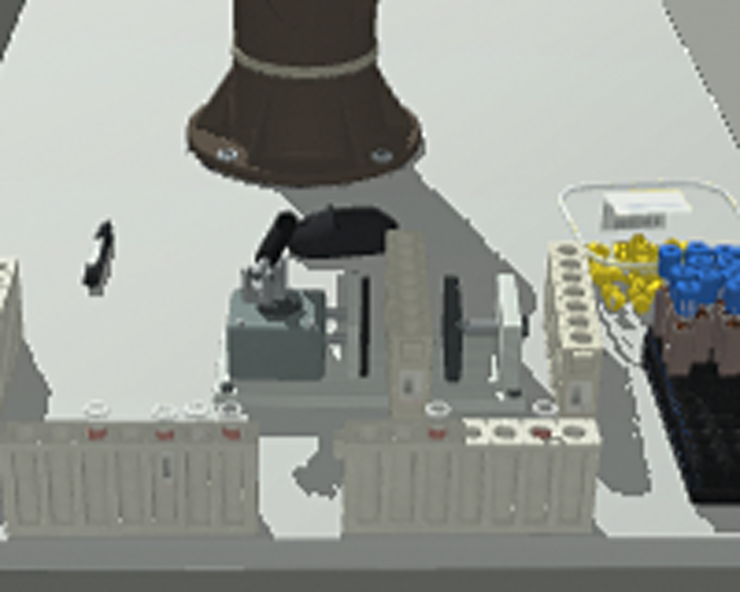

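View pics/top0.png

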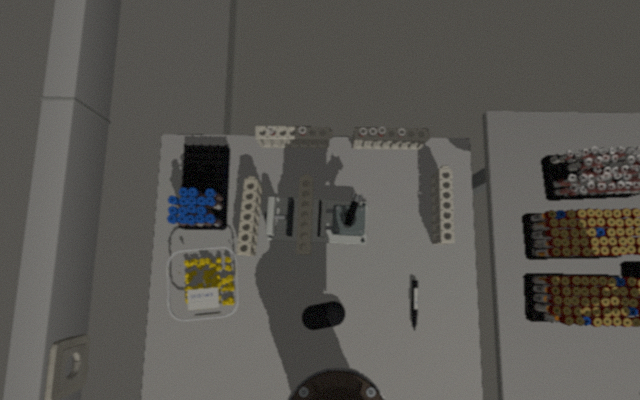

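The top view shows the handle lying flat. Its pivot is at about (357,199) px and its free end at about (347,226), so it points toward the robot and a little to +y. The clamp's +y runs image-left, close to world +y. The scene view agrees.

```bash
cat > m.py <<'E'
from h import *
im=imaging.get_image("top")
for n in("handle","crank","handle_end"):
    for o in outline_of("top",n)[:2]:
        ys,xs=np.nonzero(o["mask"]); 
        if len(xs)>600 or len(xs)<20: continue
        P=np.array([atz(im,u,v,.117)[:2] for u,v in zip(xs,ys)]); c=P.mean(0)
        w,V=np.linalg.eigh(np.cov((P-c).T)); d=V[:,1]*np.sign(V[0,1]); t=(P-c)@d; s=(P-c)@V[:,0]
        print(n,o["p"],"c",c,"ang",np.degrees(np.arctan2(d[1],d[0])),"outer",c+d*t.max(),"inner",c+d*t.min(),"L",np.ptp(t),"W",np.ptp(s))
E
python3 m.py
python3 - <<'E'
from h import *
im=imaging.get_image("top")
f=lambda x,y:(x/4.2+220,y/4.2+150)
for n,x,y,z in(("housing tl",490,232,.062),("tr",607,232,.062),("br",607,355,.062),("bl",480,352,.062),("plate br",612,390,.012),("plate bl",455,388,.012),("stop tl",205,197,.09),("stop bl",198,362,.09),("padtop",422,210,.09),("padbot",415,362,.09)):
    print(n,np.round(atz(im,*f(x,y),z),3))
E
```

```text
handle 0.71 c [ 0.49113446 -0.02932951] ang -18.743897699223254 outer [ 0.53070672 -0.04275778] inner [ 0.45499773 -0.01706703] L 0.07994914664038483 W 0.0199978666698117
crank 0.58 c [ 0.49485678 -0.0310889 ] ang -18.363115824586213 outer [ 0.53273743 -0.04366304] inner [ 0.45476531 -0.0177809 ] L 0.0821555593207695 W 0.024294624889225153
handle_end 0.54 c [ 0.48717235 -0.02830753] ang -18.62462647142922 outer [ 0.52856873 -0.04225876] inner [ 0.45487882 -0.0174241 ] L 0.07776222249216883 W 0.01767205757155741
housing tl [0.513 0.003 0.062]
tr [ 0.514 -0.064  0.062]
br [ 0.443 -0.064  0.062]
bl [0.444 0.008 0.062]
plate br [ 0.427 -0.072  0.012]
plate bl [0.427 0.021 0.012]
stop tl [0.526 0.161 0.09 ]
stop bl [0.435 0.162 0.09 ]
padtop [0.52  0.041 0.09 ]
padbot [0.436 0.044 0.09 ]
```

Call:
move_arm:
  series:
    - [2,3.6,0,0,0,-2]
    - [2,3.6,0,0,0,-2]
    - [2,3.6,0,0,0,-2]
    - [2,3.6,0,0,0,-2]
    - [2,3.6,0,0,0,-2]
    - [2,3.6,0,0,0,-2]
    - [2,3.6,0,0,0,-2]
    - [2,3.6,0,0,0,-2]
  grip: 0.6
  force: 10

```text
clock: 1.75
position: [0.3096, -0.3175, 0.246]
ee_rot: [3.14, -0.063, 0.001]
force: [1.1, -0.3, 0.6]
width: 0.6
```

Call:
move_arm:
  series:
    - [2,3.6,0,0,0,-2]
    - [2,3.6,0,0,0,-2]
    - [2,3.6,0,0,0,-2]
    - [2,3.6,0,0,0,-2]
    - [2,3.6,0,0,0,-2]
    - [2,3.6,0,0,0,-2]
    - [2,3.6,0,0,0,-2]
    - [0,0,0,0,0,-2]

```text
clock: 2.55
position: [0.4515, -0.0615, 0.2462]
ee_rot: [-3.101, 0.487, -0.003]
force: [0.4, -0.6, -0.0]
width: 0.603
```

```bash
cat >> h.py <<'E'
def wray(im,s,u,v):
    M=np.array(im["mount"]); x,y=(u-im["cx"])/im["fx"],(v-im["cy"])/im["fy"]; r=np.hypot(x,y)
    d=np.array([np.sin(r)*x/max(r,1e-9),np.sin(r)*y/max(r,1e-9),np.cos(r)])
    W=R.from_rotvec(s["ee_rot"]).as_matrix(); return np.array(s["position"])+W@M[:3,3],W@M[:3,:3]@d
def watz(im,s,u,v,z):
    o,d=wray(im,s,u,v); return o+d*(z-o[2])/d[2]
E
python3 - <<'E'
from h import *
s=monitor.observe();im=imaging.get_image("wrist");print(np.round(s["joints"],2))
cv2.imwrite("pics/w1.png",im["color"][:,:,::-1])
for n in("handle","crank","handle_end"):
    for o in outline_of("wrist",n)[:1]:
        ys,xs=np.nonzero(o["mask"]);P=np.array([watz(im,s,u,v,.117)[:2] for u,v in zip(xs,ys)]);c=P.mean(0)
        w,V=np.linalg.eigh(np.cov((P-c).T)); d=V[:,1]*np.sign(V[0,1]); t=(P-c)@d; q=(P-c)@V[:,0]
        print(n,o["p"],o["rect"],"c",c,"ang",np.degrees(np.arctan2(d[1],d[0])),"outer",c+d*t.max(),"inner",c+d*t.min(),"L",np.ptp(t),"W",np.ptp(q))
E
```

```text
[ 0.3   0.18 -0.32  1.95  0.06  1.02 -1.93]
handle 0.72 [29.6, 117.0, 71.1, 148.3] c [0.55347482 0.24604338] ang -46.386283894119664 outer [0.62249274 0.17360215] inner [0.4542139  0.35022765] L 0.24395560277374878 W 0.16314637716400732
crank 0.98 [255.2, 116.7, 34.0, 96.2] c [ 0.4967192  -0.02643145] ang -20.426122707487156 outer [ 0.5359148  -0.04102851] inner [ 0.45240867 -0.00992951] L 0.08910903821709498 W 0.02496823575869068
handle_end 0.9 [262.0, 119.1, 20.3, 91.6] c [ 0.48975909 -0.02338615] ang -19.9056313296212 outer [ 0.53199845 -0.03868128] inner [ 0.45252242 -0.00990252] L 0.08452606754440128 W 0.017903203248493194
```

View pics/w1.png

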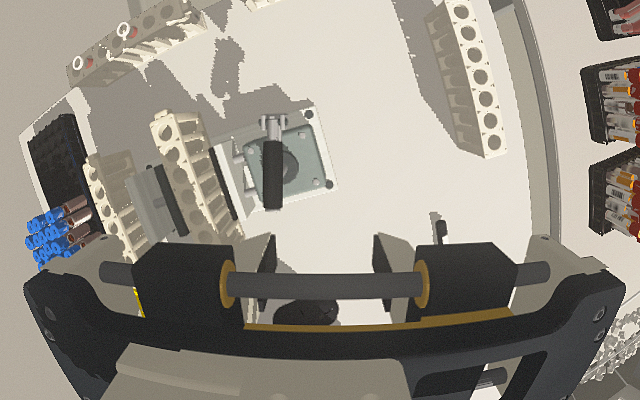

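Call:
move_arm:
  series:
    - [0.7,2.2,-1.5,0,0,-1]
    - [0.7,2.2,-2,0,0,0]
    - [0,0,-1.5,0,0,0]
    - [0,0,0,0,0,0]
    - [0,0,0,0,0,0]
    - [0,0,0,0,0,0]

```text
clock: 3.35
position: [0.4633, -0.024, 0.1966]
ee_rot: [3.097, -0.527, 0.002]
force: [0.3, 0.4, -0.4]
width: 0.601
```

```bash
cat > w.py <<'E'
from h import *
s=monitor.observe();im=imaging.get_image("wrist");print(np.round(s["position"],4),np.round(s["dq"],3),np.round(np.array(im["mount"]),3).tolist())
W=R.from_rotvec(s["ee_rot"]).as_matrix();print("toolx ang",np.degrees(np.arctan2(W[1,0],W[0,0])))
import sys;cv2.imwrite(sys.argv[1],im["color"][:,:,::-1])
for n in("crank","handle_end"):
    for o in outline_of("wrist",n)[:1]:
        ys,xs=np.nonzero(o["mask"]);P=np.array([watz(im,s,u,v,.117)[:2] for u,v in zip(xs,ys)]);c=P.mean(0)
        w,V=np.linalg.eigh(np.cov((P-c).T)); d=V[:,1]*np.sign(V[0,1]); t=(P-c)@d; q=(P-c)@V[:,0]
        print(n,o["p"],o["rect"],"c",c,"ang",np.degrees(np.arctan2(d[1],d[0])),"outer",c+d*t.max(),"inner",c+d*t.min(),"L",np.ptp(t),"W",np.ptp(q))
E
python3 w.py pics/w2.png; python3 m.py
```

```text
[ 0.4633 -0.024   0.1966] [-0.003 -0.004 -0.003 -0.003 -0.001 -0.003 -0.005] [[-0.0, -0.958, -0.288, 0.079], [1.0, -0.0, 0.0, -0.001], [-0.0, -0.288, 0.958, -0.14], [0.0, 0.0, 0.0, 1.0]]
toolx ang -19.29783763354419
crank 0.66 [294.6, 113.9, 39.7, 120.7] c [ 0.49514016 -0.02645523] ang -19.17751172825095 outer [ 0.5368202  -0.04095142] inner [ 0.45075064 -0.0110167 ] L 0.09112660314214219 W 0.024000234542041587
handle_end 0.66 [128.4, 104.4, 243.6, 145.8] c [0.50244502 0.00773927] ang 85.97563172685415 outer [0.51137793 0.13470968] inner [ 0.49729486 -0.0654641 ] L 0.20066856619617005 W 0.09029255832600072
handle 0.34 c [0.45469766 0.0440592 ] ang 5.038867855993908 outer [0.46590782 0.04504763] inner [0.4413042  0.04287827] L 0.024699069631060656 W 0.0068422197226825025
```

Run:
```python
import cv2
a=cv2.imread("pics/w2.png");cv2.imwrite("pics/w2c.png",cv2.resize(a[80:310,210:430],None,fx=2.6,fy=2.6,interpolation=cv2.INTER_CUBIC))
```

```text
(no output)
```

View pics/w2c.png

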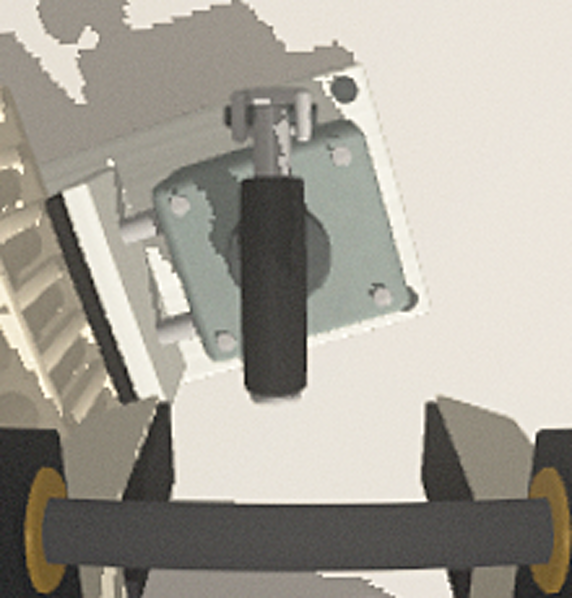

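Run:
```python
from h import *
s=monitor.observe();im=imaging.get_image("wrist");print(im["cx"],im["cy"],im["fx"])
W=R.from_rotvec(s["ee_rot"]).as_matrix();p=np.array(s["position"])
for u,v in((315.8,231.9),(315,149.2),(313.8,123.5)):
    q=watz(im,s,u,v,.117);print(np.round(q,4),"tool",np.round(W.T@(q-p),4))
# fingertip edges
M=np.array(im["mount"])
for x,y in((172,405),(424,405)):
    u,v=x/2.6+210,y/2.6+80
    q=watz(im,s,u,v,p[2]-.019);print("tip",np.round(W.T@(q-p),4))
t=imaging.get_image("top");cv2.imwrite("pics/top2c.png",cv2.resize(t["color"][150:260,300:410,::-1],None,fx=5,fy=5,interpolation=cv2.INTER_CUBIC))
sc=imaging.get_image("scene")
for z in(.117,):
  for o in outline_of("scene","crank")[:1]:
    print(o["p"],o["rect"])
for p in((.451,-.011,.117),(.455,-.0172,.117),(.526,-.041,.117),(.522,-.0365,.117)): print("scene",np.round(proj(sc,p),1),"top",np.round(proj(t,p),1))
cv2.imwrite("pics/scene2c.png",cv2.resize(sc["color"][150:240,260:360,::-1],None,fx=6,fy=6,interpolation=cv2.INTER_CUBIC))
```

```text
324.09429070217067 198.15604796037647 309.70691628693146
[ 0.4522 -0.0112  0.117 ] tool [-0.0142 -0.0076  0.079 ]
[ 0.5121 -0.032   0.117 ] tool [ 0.0491 -0.0077  0.079 ]
[ 0.5297 -0.0373  0.117 ] tool [ 0.0675 -0.0085  0.079 ]
tip [ 0.0087 -0.0283  0.019 ]
tip [0.0087 0.0264 0.019 ]
0.45 [285.2, 175.9, 12.6, 27.3]
scene [299.8 181.2] top [343.6 228.9]
scene [297.7 181.8] top [346.3 227.1]
scene [289.2 192.9] top [356.9 195.9]
scene [290.8 192.3] top [354.9 197.6]
```

View pics/scene2c.png

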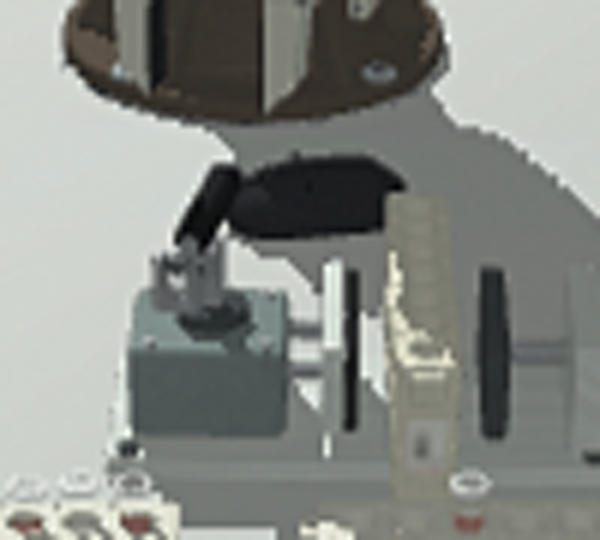

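The scene crop shows the handle's free end at about (297.5,178) px and its pivot at about (290.5,194). This is closer to the top-camera estimate. I'll take the middle of the two, descend open and check from close up.

Call:
move_arm:
  series:
    - [0.2,0.2,-1.5,0,0,0]
    - [0.2,0.25,-1.5,0,0,0]
    - [0,0,-1.5,0,0,0]
    - [0,0,-1.5,0,0,0]
    - [0,0,-1.5,0,0,0]
    - [0,0,0,0,0,0]
    - [0,0,0,0,0,0]

```text
clock: 4.6
position: [0.467, -0.0184, 0.1209]
ee_rot: [3.098, -0.524, -0.001]
force: [-0.6, 0.2, 0.9]
width: 0.603
```

```bash
python3 w.py pics/w3.png; python3 -c "
import cv2
a=cv2.imread('pics/w3.png');cv2.imwrite('pics/w3c.png',cv2.resize(a[80:310,210:430],None,fx=2.6,fy=2.6,interpolation=cv2.INTER_CUBIC))"
```

```text
[ 0.467  -0.0184  0.1209] [ 0.002 -0.015 -0.002 -0.013 -0.     0.002 -0.   ] [[-0.0, -0.958, -0.288, 0.079], [1.0, -0.0, 0.0, -0.001], [-0.0, -0.288, 0.958, -0.14], [0.0, 0.0, 0.0, 1.0]]
toolx ang -19.198026837119578
crank 0.56 [293.4, 121.6, 56.4, 152.3] c [ 0.50201039 -0.0287978 ] ang -18.497981236909947 outer [ 0.53718884 -0.04056697] inner [ 0.46120581 -0.01514638] L 0.0801225692481829 W 0.025608555013362615
handle_end 0.74 [306.2, 129.4, 39.2, 173.6] c [ 0.49449727 -0.02633247] ang -18.49921199100559 outer [ 0.53178248 -0.03880735] inner [ 0.443669   -0.00932634] L 0.0929145588863919 W 0.019840685549979913
```

View pics/w3c.png

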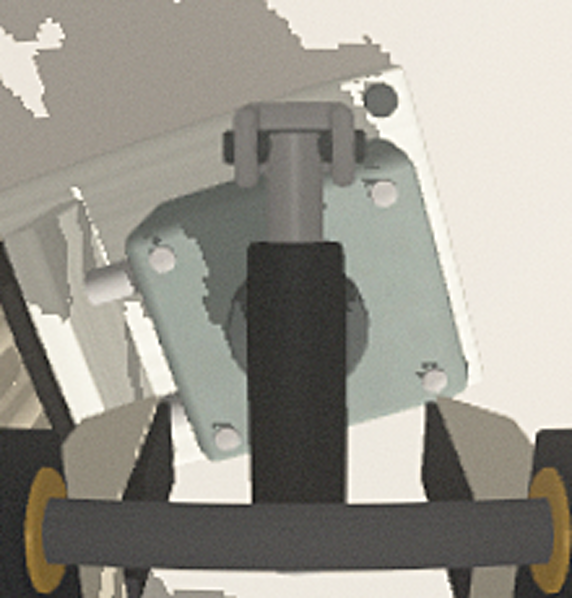

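Seen from close by, the handle (crop x≈297) is centred between the fingertips (crop mid 298). I'll close gently and work out the pivot.

Call:
move_arm:
  series:
    - [0,0,-0.3,0,0,0]
    - [0,0,0,0,0,0]
    - [0,0,0,0,0,0]
    - [0,0,0,0,0,0]
    - [0,0,0,0,0,0]
    - [0,0,0,0,0,0]
  grip: 0
  force: 10

```text
clock: 5.35
position: [0.467, -0.0185, 0.1178]
ee_rot: [3.098, -0.524, -0.0]
force: [0.1, 0.1, 0.5]
width: 0.191
```

Run:
```python
from h import *
s=monitor.observe();print(np.round(s["position"],4),s["width"],np.round(s["force"],2))
im=imaging.get_image("wrist")
s2=dict(s);s2["position"]=np.array([.467,-.0184,.1209])
for n,x,y,z in(("pin",293,148,.117),("grip outer",295,242,.124),("crossbar?",297,103,.12)):
    print(n,watz(im,s2,x/2.6+210,y/2.6+80,z))
```

```text
[ 0.467  -0.0185  0.1178] 0.19102156898173966 [0.09 0.09 0.46]
pin [ 0.52904583 -0.03800576  0.117     ]
grip outer [ 0.51408138 -0.03317358  0.124     ]
crossbar? [ 0.53655268 -0.04137573  0.12      ]
```

Call:
move_arm:
  series:
    - [0.03,-0.01,0.63,0,0,0]
    - [0.09,-0.03,0.62,0,0,0]
    - [0.145,-0.05,0.61,0,0,0]
    - [0.2,-0.065,0.59,0,0,0]
    - [0.255,-0.085,0.57,0,0,0]
    - [0.31,-0.1,0.54,0,0,0]
    - [0.355,-0.115,0.5,0,0,0]
    - [0.4,-0.13,0.465,0,0,0]

```text
clock: 6.2
position: [0.486, -0.0249, 0.1632]
ee_rot: [-3.097, 0.525, -0.003]
force: [6.8, -1.5, -12.2]
width: 0.188
```

Call:
move_arm:
  series:
    - [0.43,-0.14,0.36,0,0,0]
    - [0.47,-0.15,0.33,0,0,0]
    - [0.5,-0.165,0.28,0,0,0]
    - [0.53,-0.175,0.24,0,0,0]
    - [0.55,-0.18,0.2,0,0,0]
    - [0.57,-0.19,0.14,0,0,0]
    - [0.58,-0.19,0.08,0,0,0]
    - [0,0,0,0,0,0]

```text
clock: 7.0
position: [0.5216, -0.0366, 0.1793]
ee_rot: [3.097, -0.525, -0.0]
force: [-0.5, -1.5, -6.0]
width: 0.194
```

Call:
move_arm:
  series:
    - [0.2,-0.065,-0.03,0,0,0]
    - [0.2,-0.065,-0.03,0,0,0]
    - [0,0,0,0,0,0]
    - [0,0,0,0,0,0]

```text
clock: 7.4
position: [0.5237, -0.0372, 0.179]
ee_rot: [3.097, -0.524, -0.004]
force: [-8.9, 0.2, 2.4]
width: 0.19
```

Run:
```python
from h import *
sc=imaging.get_image("scene");t=imaging.get_image("top")
a=cv2.resize(sc["color"][140:230,250:350,::-1],None,fx=5,fy=5,interpolation=cv2.INTER_CUBIC)
cv2.imwrite("pics/s3.png",a)
for p in((.522,-.037,.117),(.522,-.037,.192),(.478,-.022,.1)): print(np.round((np.array(proj(sc,p))-[250,140])*5))
```

```text
[203. 261.]
[203. 142.]
[230. 252.]
```

View pics/s3.png

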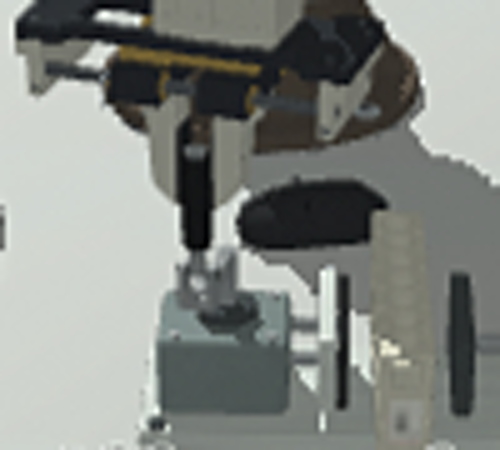

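The grip stands vertically, from crop (197,245) to (195,150), and the 9 N outward reaction shows it is against its end stop. I estimate that the jaw has about 25 mm to travel, so contact should come near 2.5 rad. Next I'll generate the winding table.

```bash
cat > tab.py <<'E'
import numpy as np,sys
th,step,n,r=map(float,sys.argv[1:5])
a=th-step*np.arange(n+1)
P=100*r*np.c_[np.cos(a),np.sin(a)];Q=np.round(P-P[0],2);D=np.round(np.diff(Q,axis=0),2)
for i in range(0,len(D),8): print(round(a[min(i+8,len(a)-1)],3),[[float(x),float(y),0,0,0,0] for x,y in D[i:i+8]])
E
cat > ft.py <<'E'
from h import *
import sys
C=np.array([.4747,-.0210]) if len(sys.argv)<3 else np.array(eval(sys.argv[2]))
s=monitor.observe();p=np.array(s["position"])[:2]-C;f=np.array(s["force"]);th=np.arctan2(p[1],p[0]);e=p/np.hypot(*p)
print("th",round(th,3),"r",np.hypot(*p)," F out",f[:2]@e," F against cw",f[:2]@[-e[1],e[0]],"fz",f[2],"z",s["position"][2],"t",s["clock"])
E
python3 tab.py -.326 .04 16 .053
```

```text
-0.646 [[-0.07, -0.2, 0, 0, 0, 0], [-0.08, -0.2, 0, 0, 0, 0], [-0.09, -0.19, 0, 0, 0, 0], [-0.09, -0.19, 0, 0, 0, 0], [-0.11, -0.18, 0, 0, 0, 0], [-0.11, -0.18, 0, 0, 0, 0], [-0.11, -0.18, 0, 0, 0, 0], [-0.13, -0.17, 0, 0, 0, 0]]
-0.966 [[-0.13, -0.17, 0, 0, 0, 0], [-0.14, -0.16, 0, 0, 0, 0], [-0.14, -0.16, 0, 0, 0, 0], [-0.15, -0.15, 0, 0, 0, 0], [-0.16, -0.14, 0, 0, 0, 0], [-0.16, -0.14, 0, 0, 0, 0], [-0.17, -0.13, 0, 0, 0, 0], [-0.17, -0.12, 0, 0, 0, 0]]
```

Call:
move_arm:
  series:
    - [0,0,0,0,0,0]
    - [0,0,0,0,0,0]
  force: 30

```text
clock: 7.7
position: [0.5237, -0.0372, 0.179]
ee_rot: [3.097, -0.523, -0.004]
force: [-9.5, 0.1, 3.9]
width: 0.186
```

Call:
move_arm:
  series:
    - [-0.07,-0.2,0,0,0,0]
    - [-0.08,-0.2,0,0,0,0]
    - [-0.09,-0.19,0,0,0,0]
    - [-0.09,-0.19,0,0,0,0]
    - [-0.11,-0.18,0,0,0,0]
    - [-0.11,-0.18,0,0,0,0]
    - [-0.11,-0.18,0,0,0,0]
    - [-0.13,-0.17,0,0,0,0]

```text
clock: 8.5
position: [0.518, -0.0486, 0.1791]
ee_rot: [-3.094, 0.518, -0.002]
force: [0.0, 11.8, -5.7]
width: 0.187
```

```bash
python3 ft.py x
```

```text
th -0.568 r 0.05129817036456453  F out -6.32239998034348  F against cw 9.984130888162799 fz -5.7163367238162754 z 0.1791310183549643 t 8.5
```

Call:
move_arm:
  series:
    - [-0.13,-0.17,0,0,0,0]
    - [-0.14,-0.16,0,0,0,0]
    - [-0.14,-0.16,0,0,0,0]
    - [-0.15,-0.15,0,0,0,0]
    - [-0.16,-0.14,0,0,0,0]
    - [-0.16,-0.14,0,0,0,0]
    - [-0.17,-0.13,0,0,0,0]
    - [-0.17,-0.12,0,0,0,0]

```text
clock: 9.3
position: [0.5069, -0.0608, 0.1792]
ee_rot: [-3.094, 0.519, -0.005]
force: [4.1, 9.7, -9.8]
width: 0.185
```

```bash
python3 ft.py x; python3 tab.py -.966 .04 40 .053
```

```text
th -0.89 r 0.051183277610808375  F out -4.953568813526881  F against cw 9.241553710495728 fz -9.847532826671822 z 0.17919971819544278 t 9.3
-1.286 [[-0.18, -0.12, 0, 0, 0, 0], [-0.18, -0.11, 0, 0, 0, 0], [-0.18, -0.1, 0, 0, 0, 0], [-0.19, -0.09, 0, 0, 0, 0], [-0.2, -0.09, 0, 0, 0, 0], [-0.19, -0.08, 0, 0, 0, 0], [-0.2, -0.07, 0, 0, 0, 0], [-0.2, -0.07, 0, 0, 0, 0]]
-1.606 [[-0.21, -0.05, 0, 0, 0, 0], [-0.21, -0.05, 0, 0, 0, 0], [-0.2, -0.04, 0, 0, 0, 0], [-0.21, -0.03, 0, 0, 0, 0], [-0.21, -0.02, 0, 0, 0, 0], [-0.22, -0.01, 0, 0, 0, 0], [-0.21, -0.01, 0, 0, 0, 0], [-0.21, 0.0, 0, 0, 0, 0]]
-1.926 [[-0.21, 0.01, 0, 0, 0, 0], [-0.21, 0.03, 0, 0, 0, 0], [-0.21, 0.02, 0, 0, 0, 0], [-0.21, 0.04, 0, 0, 0, 0], [-0.21, 0.05, 0, 0, 0, 0], [-0.2, 0.05, 0, 0, 0, 0], [-0.21, 0.06, 0, 0, 0, 0], [-0.2, 0.07, 0, 0, 0, 0]]
-2.246 [[-0.19, 0.08, 0, 0, 0, 0], [-0.2, 0.08, 0, 0, 0, 0], [-0.19, 0.1, 0, 0, 0, 0], [-0.18, 0.1, 0, 0, 0, 0], [-0.19, 0.11, 0, 0, 0, 0], [-0.18, 0.11, 0, 0, 0, 0], [-0.17, 0.12, 0, 0, 0, 0], [-0.17, 0.13, 0, 0, 0, 0]]
-2.566 [[-0.16, 0.14, 0, 0, 0, 0], [-0.16, 0.14, 0, 0, 0, 0], [-0.15, 0.15, 0, 0, 0, 0], [-0.14, 0.15, 0, 0, 0, 0], [-0.14, 0.16, 0, 0, 0, 0], [-0.13, 0.17, 0, 0, 0, 0], [-0.13, 0.17, 0, 0, 0, 0], [-0.12, 0.17, 0, 0, 0, 0]]
```

Call:
move_arm:
  series:
    - [-0.18,-0.12,-0.1,0,0,0]
    - [-0.18,-0.11,0,0,0,0]
    - [-0.18,-0.1,0,0,0,0]
    - [-0.19,-0.09,0,0,0,0]
    - [-0.2,-0.09,0,0,0,0]
    - [-0.19,-0.08,0,0,0,0]
    - [-0.2,-0.07,0,0,0,0]
    - [-0.2,-0.07,0,0,0,0]

```text
clock: 10.1
position: [0.4934, -0.0687, 0.1791]
ee_rot: [-3.094, 0.52, -0.011]
force: [6.2, 8.1, -6.0]
width: 0.189
```

```bash
python3 ft.py x
```

```text
th -1.198 r 0.05119318968848795  F out -5.291151831916907  F against cw 8.767195845148152 fz -6.0095446778094725 z 0.17912093360110196 t 10.1
```

Call:
move_arm:
  series:
    - [-0.21,-0.05,-0.05,0,0,0]
    - [-0.21,-0.05,0,0,0,0]
    - [-0.2,-0.04,0,0,0,0]
    - [-0.21,-0.03,0,0,0,0]
    - [-0.21,-0.02,0,0,0,0]
    - [-0.22,-0.01,0,0,0,0]
    - [-0.21,-0.01,0,0,0,0]
    - [-0.21,0,0,0,0,0]

```text
clock: 10.9
position: [0.4776, -0.0718, 0.1791]
ee_rot: [-3.095, 0.521, -0.015]
force: [8.0, 4.7, -4.8]
width: 0.189
```

```bash
python3 ft.py x
```

```text
th -1.515 r 0.050907333135037106  F out -4.248761726951473  F against cw 8.272688672823323 fz -4.833193762605179 z 0.17908115917430112 t 10.9
```

Call:
move_arm:
  series:
    - [-0.21,0.01,0,0,0,0]
    - [-0.21,0.02,0,0,0,0]
    - [-0.21,0.02,0,0,0,0]
    - [-0.21,0.03,0,0,0,0]
    - [-0.21,0.04,0,0,0,0]
    - [-0.2,0.05,0,0,0,0]
    - [-0.21,0.06,0,0,0,0]
    - [-0.2,0.06,0,0,0,0]

```text
clock: 11.7
position: [0.4612, -0.07, 0.1791]
ee_rot: [-3.096, 0.522, -0.016]
force: [10.2, 0.1, -6.0]
width: 0.185
```

```bash
python3 ft.py x
```

```text
th -1.84 r 0.05082746411000071  F out -2.7622158708416626  F against cw 9.769373560813758 fz -5.999954953426992 z 0.17908411775423652 t 11.7
```

Call:
move_arm:
  series:
    - [-0.2,0.05,0,0,0,0]
    - [-0.2,0.06,0,0,0,0]
    - [-0.2,0.07,0,0,0,0]
    - [-0.19,0.08,0,0,0,0]

```text
clock: 12.1
position: [0.4534, -0.0674, 0.1791]
ee_rot: [-3.096, 0.523, -0.016]
force: [10.4, 0.4, -7.7]
width: 0.185
```

```bash
python3 ft.py x
```

```text
th -2.0 r 0.05107244118436215  F out -4.68690974652229  F against cw 9.27945525288845 fz -7.672098871906578 z 0.17909986886973453 t 12.1
```

Call:
move_arm:
  series:
    - [-0.19,0.09,-0.05,0,0,0]
    - [-0.19,0.1,0,0,0,0]
    - [-0.18,0.1,0,0,0,0]
    - [-0.18,0.11,0,0,0,0]
    - [-0.17,0.12,0,0,0,0]
    - [-0.17,0.12,0,0,0,0]
    - [-0.16,0.13,0,0,0,0]

```text
clock: 12.8
position: [0.4416, -0.0603, 0.179]
ee_rot: [-3.096, 0.523, -0.018]
force: [10.1, -0.3, -3.5]
width: 0.188
```

```bash
python3 ft.py x
```

```text
th -2.271 r 0.05141514219169706  F out -6.327545389012958  F against cw 7.913293185325025 fz -3.5364874144845353 z 0.17900762249796953 t 12.8
```

Call:
move_arm:
  series:
    - [-0.15,0.14,0,0,0,0]
    - [-0.15,0.15,0,0,0,0]
    - [-0.14,0.15,0,0,0,0]
    - [-0.14,0.16,0,0,0,0]

```text
clock: 13.2
position: [0.4357, -0.0547, 0.179]
ee_rot: [-3.096, 0.524, -0.018]
force: [10.1, -4.0, -3.2]
width: 0.186
```

```bash
python3 ft.py x
```

```text
th -2.43 r 0.05158029878636556  F out -4.988423925948965  F against cw 9.647282013705194 fz -3.1986592035329964 z 0.17898514240460275 t 13.2
```

Call:
move_arm:
  series:
    - [-0.13,0.16,0,0,0,0]
    - [-0.13,0.17,0,0,0,0]
    - [-0.12,0.17,0,0,0,0]

```text
clock: 13.5
position: [0.4318, -0.0499, 0.179]
ee_rot: [-3.096, 0.525, -0.018]
force: [10.2, -3.9, -3.9]
width: 0.187
```

```bash
python3 ft.py x
```

```text
th -2.548 r 0.05172231288525945  F out -6.2600422149529775  F against cw 8.943750151772408 fz -3.9240937345379057 z 0.17897611942236358 t 13.5
```

Call:
move_arm:
  series:
    - [-0.1,0.18,0,0,0,0]
    - [-0.09,0.18,0,0,0,0]
    - [-0.08,0.18,0,0,0,0]

```text
clock: 13.8
position: [0.4288, -0.0449, 0.1789]
ee_rot: [-3.097, 0.525, -0.017]
force: [8.8, -6.0, -1.7]
width: 0.185
```

```bash
python3 ft.py x
```

```text
th -2.662 r 0.05172683864129786  F out -5.0363149520059896  F against cw 9.413237772713051 fz -1.701658567140079 z 0.1789486980464487 t 13.8
```

Resistance is still at the free-running level of about 9 N. I'll continue in small steps.

Call:
move_arm:
  series:
    - [-0.08,0.19,0,0,0,0]
    - [-0.07,0.2,0,0,0,0]
    - [-0.06,0.2,0,0,0,0]

```text
clock: 14.1
position: [0.4263, -0.0393, 0.1789]
ee_rot: [3.097, -0.526, 0.016]
force: [6.5, -6.8, 0.7]
width: 0.186
```

```bash
python3 ft.py x
```

```text
th -2.78 r 0.05173635349467243  F out -3.668905018167299  F against cw 8.634899302703467 fz 0.6850262041163984 z 0.17893856822712118 t 14.1
```

Call:
move_arm:
  series:
    - [-0.06,0.2,0,0,0,0]
    - [-0.05,0.21,0,0,0,0]
    - [-0.04,0.21,0,0,0,0]

```text
clock: 14.4
position: [0.4244, -0.0334, 0.1789]
ee_rot: [3.097, -0.526, 0.014]
force: [4.4, -8.8, 3.0]
width: 0.189
```

```bash
python3 ft.py x
```

```text
th -2.901 r 0.05181145136308929  F out -2.2140228479797286  F against cw 9.58598577794975 fz 3.0272065778211528 z 0.17887232052610566 t 14.4
```

Call:
move_arm:
  series:
    - [-0.06,0.21,0.05,0,0,0]
    - [-0.05,0.21,0,0,0,0]
    - [-0.03,0.21,0,0,0,0]

```text
clock: 14.7
position: [0.4228, -0.0271, 0.179]
ee_rot: [3.097, -0.526, 0.014]
force: [6.7, -8.7, -3.8]
width: 0.188
```

```bash
python3 ft.py x
```

```text
th -3.025 r 0.05221956072462707  F out -5.615656325201763  F against cw 9.437677232551883 fz -3.7936096833908293 z 0.17898769842388987 t 14.7
```

Call:
move_arm:
  series:
    - [-0.02,0.21,0,0,0,0]
    - [-0.01,0.21,0,0,0,0]
    - [0,0.21,0,0,0,0]

```text
clock: 15.0
position: [0.4223, -0.0209, 0.179]
ee_rot: [3.097, -0.526, 0.013]
force: [5.8, -9.7, -0.8]
width: 0.186
```

```bash
python3 ft.py x
```

```text
th 3.14 r 0.05235089253416242  F out -5.822268281180708  F against cw 9.697800446415407 fz -0.8101312227144113 z 0.17896303384388304 t 15.0
```

Call:
move_arm:
  series:
    - [0.01,0.21,0,0,0,0]
    - [0.02,0.21,0,0,0,0]
    - [0.03,0.21,0,0,0,0]

```text
clock: 15.3
position: [0.4227, -0.0148, 0.1789]
ee_rot: [3.096, -0.527, 0.012]
force: [5.1, -10.0, 0.4]
width: 0.184
```

```bash
python3 ft.py x
```

```text
th 3.023 r 0.052394416625240595  F out -6.209965042855336  F against cw 9.308868782895319 fz 0.44244532497839073 z 0.17894759002319716 t 15.3
```

Run:
```python
from h import *
a=imaging.get_image("scene")["color"][170:260,270:390,::-1];b=imaging.get_image("wrist")["color"][60:320,20:330,::-1]
a=cv2.resize(a,(480,360),interpolation=cv2.INTER_CUBIC);b=cv2.resize(b,(310,260))
c=np.zeros((360,790,3),np.uint8);c[:,:480]=a;c[:260,480:]=b;cv2.imwrite("pics/m4.png",c)
```

```text
(no output)
```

View pics/m4.png

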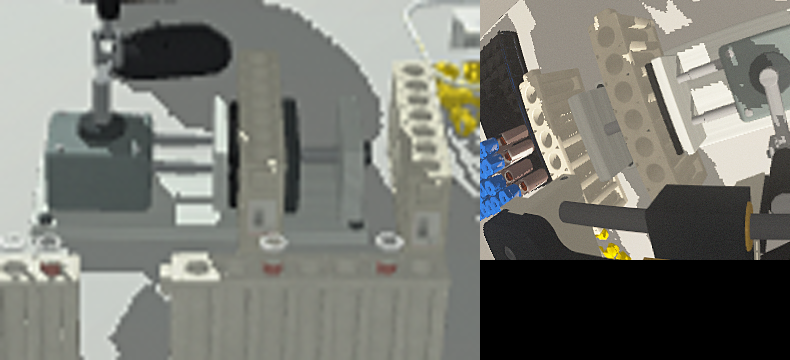

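The jaw pad is now up close to the carrier, which is almost at the stop (pad at about x 235, stop at about x 285 in the crop). Contact should come soon, so I'm using finer steps.

Call:
move_arm:
  series:
    - [0.03,0.2,0,0,0,0]
    - [0.04,0.2,0,0,0,0]

```text
clock: 15.6
position: [0.4232, -0.0109, 0.1789]
ee_rot: [3.096, -0.527, 0.012]
force: [4.3, -10.0, 1.3]
width: 0.188
```

```bash
python3 ft.py x
```

```text
th 2.949 r 0.052490914438622645  F out -6.127696719486121  F against cw 9.011081328331493 fz 1.2864628439284473 z 0.17890591366145026 t 15.6
```

Call:
move_arm:
  series:
    - [0.05,0.2,0,0,0,0]
    - [0.06,0.2,0,0,0,0]

```text
clock: 15.8
position: [0.424, -0.0072, 0.1789]
ee_rot: [3.095, -0.527, 0.011]
force: [2.7, -11.9, 2.2]
width: 0.186
```

```bash
python3 ft.py x
```

```text
th 2.875 r 0.05250524604304953  F out -5.758890032577707  F against cw 10.764167515858102 fz 2.242395585127728 z 0.17890274626885544 t 15.8
```

Call:
move_arm:
  series:
    - [0.06,0.2,0.05,0,0,0]
    - [0.07,0.2,0,0,0,0]

```text
clock: 16.0
position: [0.4245, -0.0036, 0.179]
ee_rot: [3.095, -0.527, 0.008]
force: [1.9, -12.9, 0.5]
width: 0.182
```

```bash
python3 ft.py x
```

```text
th 2.808 r 0.05307985731515289  F out -5.984658822500499  F against cw 11.6259002928656 fz 0.45084226654061355 z 0.1789565558775448 t 16.0
```

Call:
move_arm:
  series:
    - [0.09,0.19,0,0,0,0]
    - [0.05,0.1,0,0,0,0]

```text
clock: 16.2
position: [0.4256, -0.001, 0.1789]
ee_rot: [3.094, -0.527, 0.007]
force: [1.4, -13.2, 2.5]
width: 0.186
```

```bash
python3 ft.py x
```

```text
th 2.754 r 0.053073334962895964  F out -6.2663475175452374  F against cw 11.725677140953298 fz 2.475724053133837 z 0.17891987427547143 t 16.2
```

Call:
move_arm:
  series:
    - [0.09,0.18,0,0,0,0]
    - [0.05,0.09,0,0,0,0]

```text
clock: 16.4
position: [0.4266, 0.0015, 0.1789]
ee_rot: [3.094, -0.528, 0.006]
force: [-0.8, -15.2, 4.1]
width: 0.188
```

```bash
python3 ft.py x
```

```text
th 2.704 r 0.05306435668457273  F out -5.665354063870252  F against cw 14.090990295498152 fz 4.133522954850946 z 0.17887928134618375 t 16.4
```

Resistance is now 4 to 5 N above free running, and the travel past contact gives about 20 N of clamping. I'll stop winding, take the tool force off and release.

Call:
move_arm:
  series:
    - [-0.05,-0.11,0,0,0,0]
    - [-0.05,-0.11,0,0,0,0]
    - [0,0,0,0,0,0]
    - [0,0,0,0,0,0]

```text
clock: 16.8
position: [0.4265, 0.001, 0.179]
ee_rot: [3.096, -0.526, 0.009]
force: [2.8, -6.8, -0.7]
width: 0.185
```

```bash
python3 ft.py x
```

```text
th 2.714 r 0.053004053066329056  F out -5.301116690658248  F against cw 5.003016595050789 fz -0.7208881193523584 z 0.1790012721487456 t 16.8
```

Call:
move_arm:
  series:
    - [-0.05,-0.1,0,0,0,0]
    - [0.05,-0.03,0,0,0,0]
    - [0,0,0,0,0,0]

```text
clock: 17.1
position: [0.4263, 0.0007, 0.1789]
ee_rot: [-3.097, 0.525, -0.008]
force: [5.0, -4.4, 0.6]
width: 0.186
```

```bash
python3 ft.py x
```

```text
th 2.719 r 0.053044724898317  F out -6.390103632380922  F against cw 1.9853847678193661 fz 0.5973183671379 z 0.17891451327242572 t 17.1
```

Call:
move_arm:
  series:
    - [0.07,-0.04,0,0,0,0]
    - [0,0,0,0,0,0]

```text
clock: 17.3
position: [0.4266, 0.0006, 0.1789]
ee_rot: [-3.097, 0.524, -0.006]
force: [2.4, -4.0, 5.9]
width: 0.188
```

Call:
move_arm:
  series:
    - [0,0,0,0,0,0]
    - [0,0,0,0,0,0]
    - [0,0,0,0,0,0]
    - [0,0,0,0,0,0]
    - [0,0,0,0,0,0]
  grip: 0.5

```text
clock: 17.8
position: [0.4246, 0.0009, 0.1776]
ee_rot: [-3.098, 0.524, 0.001]
force: [-0.5, 0.4, -0.8]
width: 0.494
```

```bash
python3 ft.py x
```

```text
th 2.729 r 0.05471175539601857  F out 0.5703927412978088  F against cw -0.15357659646216124 fz -0.7721798132441418 z 0.17757703143539028 t 17.8
```

Released. I'll lift straight up and move back for a check.

Call:
move_arm:
  series:
    - [0,0,1,0,0,0]
    - [0,0,2,0,0,0]
    - [0,0,3,0,0,0]
    - [0,0,3,0,0,0]
    - [0,-2,0,0,0,0]
    - [0,-4,0,0,0,0]
    - [0,-4,0,0,0,0]
    - [0,-4,0,0,0,0]

```text
clock: 18.6
position: [0.4246, -0.1405, 0.2687]
ee_rot: [3.098, -0.523, 0.002]
force: [1.0, 0.4, 0.4]
width: 0.502
```

Call:
move_arm:
  series:
    - [0,-4,0,0,0,0]
    - [0,-4,0,0,0,0]
    - [0,-2,0,0,0,0]
    - [0,0,0,0,0,0]

```text
clock: 19.0
position: [0.4241, -0.2425, 0.2682]
ee_rot: [3.095, -0.532, 0.0]
force: [-0.8, -0.1, -0.8]
width: 0.499
```

Run:
```python
from h import *
t=imaging.get_image("top")["color"][150:260,225:385,::-1];a=imaging.get_image("scene")["color"][150:260,260:380,::-1]
a=cv2.resize(a,None,fx=3.3,fy=3.3,interpolation=cv2.INTER_CUBIC);t=cv2.resize(t,None,fx=2.45,fy=2.45,interpolation=cv2.INTER_CUBIC)
c=np.zeros((365,790,3),np.uint8);c[:a.shape[0],:a.shape[1]]=a;c[:t.shape[0],398:398+t.shape[1]]=t[:,:392];cv2.imwrite("pics/m5.png",c)
```

```text
(no output)
```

View pics/m5.png

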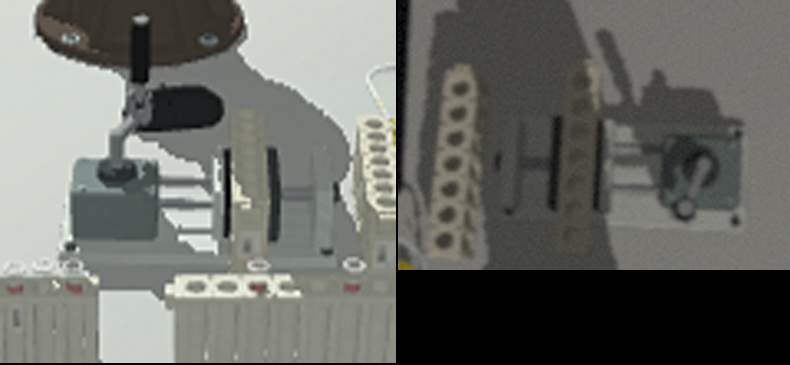

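The handle stands upright: it is vertical in the scene view at crop (140,50), and the top view shows only its end at (685,207). The carrier is held flush between the pad and the stop, and the robot is clear.

```bash
python3 -c "
from h import *
print(workorder.sign_off())"
```

```text
the job is handed in; nothing more can be done
None
```

The carrier is clamped against the back stop with the handle left standing up, and the job is handed in at about 19 s of the 58 s limit.

- **Handle:** I pinched the folded grip and swung it up to its end stop, where it pushed back with about 9 N, before any winding.
- **Winding:** I wound the crank clockwise by about 3.25 rad. It ran free at about 9 N, within roughly ±1 N. Resistance began to rise after about 3.0 rad, and I stopped there.
- **Clamping force:** The last readings at the handle were 11.6, 11.7 and 14.1 N, so about 4 to 5 N above free running. The travel past contact gives about 20 N of clamping, while the 14.1 N reading alone would mean 25 to 33 N. Both are over the 10 N needed and under the 45 N that would crush the carrier. I never measured the clamping force directly.
- **Final check:** After I released the grip and moved the arm away, the scene and top pictures showed the handle upright and the carrier between pad and stop with no visible gap. The neighbouring carriers in those pictures looked in place, and the tool force was about zero.

**Disagreement:** the cameras differed by 3 to 7 mm on where the handle lay. I settled this with a close-up look before gripping. My estimate of the crank centre was also 1 to 2 mm off, so I kept a slight outward pull on the handle while winding.

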